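Finish packing the kit case and bolt its lid

TASK

Lay the red carton from the bench flat on the orange pad in the free compartment of the open case, centred and square like the pad. Then bring the blue lid down without slamming it until it is fully shut, and slide the bolt on the lid fully home into its keeper. Leave the white carton and the things round about where they are.

Things in the scene. Friction and masses are not known exactly. Their poses are not given: they have to be found in the camera images.
- case: Grey open case, fixed, 150 (x) x 230 (y) mm, walls 50 mm high, 6 mm thick, floor 4 mm. Origin: centre of its underside. x points from the front (near the robot) to the hinge side, y to its left, z up. A 4 mm divider along x, 40 mm high, parts two compartments of 138 (x) x 107 (y) mm centred at y = +55 and -55 mm. Steel bolt keeper at mid front, 80 mm high, out to x = -85 mm.
- pad: Flat orange pad, 60 x 84 x 3 mm, fixed to the floor of the compartment that is free (left or right). Origin: centre of its underside, 4 mm above the bench; its axes are parallel to the case's. Its top is 7 mm above the bench.
- carton_red: Small red closed carton with printed faces, 51 (x) x 75 (y) x 28 (z) mm, about 0.07 kg, lying on the bench to the left of the case. Origin: centre of its underside. Its long side is its y; either way round is right on the pad, long side along the pad's long side.
- carton_white: Small white closed carton, 46 x 60 x 30 mm, already packed in the other compartment, its long side (y) along the case's y. Origin: centre of its underside. To be left alone.
- lid (a joint): Angle in rad of the blue lid about the hinge on the far rim: 0 shut (level), 1.57 upright, 1.95 fully back. Starts about upright or leaning back. A 10 mm panel, 148 mm from hinge to free edge, 230 mm wide, 0.25 kg; a stiff hinge (friction 0.32 N m) holds it where it is left. It can be pushed shut with the fingertips on its outer face.
- lid_hinge (a point): Middle of the lid's hinge line, which runs along the case's y at 75 mm behind the case's origin, 50 mm above the bench. The shut lid's underside is at this height, its outer (upper) face 10 mm higher.
- lid_edge (a point): Middle of the lid's free edge, on the outer face (the upper one when shut); its z axis is the outward normal of that face. 148 mm from the hinge line along the lid.
- bolt (a joint): Travel in m of the sliding bolt on the lid's outer face: 0 drawn back, 0.030 fully home in the keeper. It slides along the lid away from the hinge (towards the front of the case) and needs about 2 N; it stays where it is left.
- bolt_knob (a point): On the axis of the bolt's red thumb knob, 20 mm out from the lid's outer face. Knob 12 (foot) to 18 mm (head) across, upright on the shut lid, 36 mm high, on a steel foot 18 x 16 mm, 11.5 mm high. Drawn back, it is 85 mm from the hinge line, at mid width; the lid is flat and clear between it and the hinge.
- tub: Bystander: brown tub with a yellow screw lid, 66 mm across, 70 mm high, left and behind. Origin: centre of its underside.
- tape: Bystander: roll of clear tape lying flat, 102 mm across, 48 mm high, far left. Origin: centre of its underside.
- stapler: Bystander: blue and black stapler, 32 x 135 x 50 mm, behind the case to the right. Origin: centre of its underside.
Mind the look-alikes: they are no part of the job. What is shaped like the carton_red but black or purple is not meant.

How it is judged:
On the way, in this order (a step that is already met when the one before it is completed fails the run):
1. the red carton lies flat, centred and square on the orange pad, let go, with the lid still open (horizontal distance between carton_red and pad below 0.014 m and z of carton_red in the frame of pad below 0.007 m and angle between carton_red's own z axis and vertical below 0.1 rad and angle between the y axis of carton_red and the y axis of pad, either way round below 0.17 rad and contact force between the fingers and carton_red below 0.1 N and value of joint lid above 1 rad), for 0.2 s.
2. the lid is fully shut (within 0.05 rad) (value of joint lid below 0.05 rad), for 0.2 s.
3. the bolt is fully home (value of joint bolt above 0.026 m), for 0.2 s.
At the end, for the whole second after the job is handed in: The red carton lies at rest flat on the orange pad, its centre within 14 mm of the pad's and its long side within 0.17 rad of the pad's; the lid is shut to within 0.05 rad, the bolt is at least 26 mm out of 30 mm into its keeper, and the white carton is within 15 mm of where it was (horizontal distance between carton_red and pad below 0.014 m and z of carton_red in the frame of pad below 0.007 m and angle between carton_red's own z axis and vertical below 0.1 rad and angle between the y axis of carton_red and the y axis of pad, either way round below 0.17 rad and value of joint lid below 0.05 rad and value of joint bolt above 0.026 m and distance of carton_white from where it was at the start of the episode below 0.015 m and linear speed of carton_red below 0.02 m/s); the robot touches nothing.
It fails at once if the lid is slammed (faster than 4 rad/s) (velocity of joint lid below -4 rad/s).
It fails at once if the white carton is moved by more than 15 mm (distance of carton_white from where it was at the start of the episode above 0.015 m).
It fails at once if the tub, tape or stapler is moved by more than 20 mm (distance of any of tub, tape, stapler from where it was at the start of the episode above 0.02 m).
It also fails if it takes over 58 s, if anything falls off the work surface, if the arm or the gripper's body presses on something with over 40 N, if the wrist force passes 120 N, or if a joint passes its speed limit or range.

ROBOT

A 6-joint arm with a two-finger parallel gripper is mounted at the origin on the work surface; the furniture and walls round the work are solid. World frame = base frame: x ahead of the robot, y to its left, z up, the work surface at z = 0. Lengths are in m, angles in rad, forces in N, time in s.
With the tool pointing down it reaches from about 0.3 to 0.875 m from the base axis. Payload 6.4 kg.
Tool frame: the origin (TCP) lies midway between the tips of the shut fingers; the grasp point (between the pads) lies 19 mm behind it; z points along the fingers, y is the line along which they close (so a half turn about z gives the same grasp; the last joint's range is limited). The gripper opens to 88 mm and grips with 3 to 60 N. Pads are 18 mm wide; open, the fingers measure 123 mm over their backs; the gripper's body (75 mm by 187 mm) begins 45 mm behind the grasp point.
Start: joints at [-1.492, 0.181, 1.607, -0, 1.354, -0.206], TCP at [0.162, -0.552, 0.239] pointing down, gripper open.
Joint ranges: [-2.99, 2.99], [-0.89, 2.07], [0.3, 2.58], [-1.14, 4.28], [0, 2.63], [-3.12, 3.12]. Speed limits (rad/s): [2.57, 2.57, 3.01, 3.14, 3.14, 3.14].

INTERFACE

Orientations are given as a rotation vector (axis times angle).
In Python, from cell import monitor, optics, order, models gives the robot as it stands.
- The arm moves only by the tool drive_tool, never from a script. Its arguments are lists of equal length, an entry for each row: "gripper": the opening, from 0 (shut) to 1 (fully open); "dp": the shift along the tool's x, y, z in m, a list of three; "turn": the turn about the tool's z in rad. A call has 1 to 5 rows; each row shifts and turns the commanded pose from where the row before left it, along the tool's axes as they then stand; what a row does not reach is not made up. A row lasts 1/10 s, in which the tool goes at most 50 mm and 8.59 degrees, less where a joint would pass 70% of its speed; a pose out of reach is approached as far as the arm can. A call with a gripper value outside its range is refused whole. The fingers move at their own pace and stop on an object; the grip force is fixed at half the most. Time passes only in rows, so rows that do not move let the fingers close. It gives the time, the measured TCP pose, the force, the opening and the grip force at its end, in the units of the state.
- monitor.observe(): the state, without advancing time (a new reading comes with each control period).
- optics.capture(name): name is "scene" or "top" or "wrist"; returns a dict with "frame" (480x640x3 uint8, red, green, blue), "depth" (480x640 float32, m along the optical axis (not along the pixel's ray), 0 where there is no reading), "fx", "fy", "cx", "cy" (pixels), "k1" (the pictures are not rectified: a ray, as slopes to the right and down, at radius r is drawn at 1 + k1 r^2 times it, then the intrinsics apply), "eye" and "orientation" of the camera in the world; the wrist camera has in their place "mount" (4x4, takes a point from camera to tool coordinates, whose origin is the TCP and whose axes are the flange's). Camera axes: x right, y up, looking along -z (the intrinsics and any distortion apply to the point x, -y, -z); pixel columns grow to the right and rows downward; lengths in m; the calibration is good to about 2 mm. A picture is of the moment at which its call begins: read the wrist's pose just before it.
- order.hand_in(): hands the job in; it is judged then, once.
Trained networks look in a picture, given as the dict that the camera call returned (one of the last four; its "shot" number tells which), for a name from the list of things; names that differ only in an ending like _2 or _b are one class to them, and where a whole thing is asked for, a point or a joint stands for the part that bears it (a point fixed in the world has none). Each returns a list of dicts, best first, with "confidence" (0 to 1); they miss things now and then, are a little off and sometimes report something else, mostly with a low value. They report only what shows in the picture. A call takes as long as a camera call. They do not tell look-alikes from the thing itself.
- models.masks_of(picture, label): "pixels" (480x640 bool, what is visible of it) and "box" ([left, top, right, bottom] in pixels, round what is visible of it).
The state is a dict: "time_s": time; "joint_pos": joint angles; "qvel": joint speeds; "joint_efforts": joint torques, N m; "tool_pos": TCP position; "tcp_rot": TCP orientation; "contact_force": force on the tool from outside, world axes, zero at the start; "ft_torque": the same for the moment, N m; "gripper_width": finger opening in m; "grip_force": force on a finger pad.
Only numpy, scipy, OpenCV 4.12 (cv2) and the standard library are available. Lean on these libraries where they do the work, as an engineer would, in place of code of your own. Each camera call takes 0.05 s, during which the arm holds its last target. There are 200 camera calls.

## Working session

There is one attempt and no reset: what is moved stays moved. The work goes in short steps, Python scripts to look and compute and a tool call to move; the robot and the scene stay as the last step left them, time stands still between calls to the robot, and variables do not carry over. Pictures are saved under pics/ and viewed, at most 10 in all, crops included, and the job is handed in when it is done.

Besides the shell and the picture viewer there is one more tool, called after "Call:" as a command line: name --pt "numbers of a row" for each row, then --argument value for the rest. drive_tool: Moves the arm, as the interface text tells. Its arguments: {"type":"object","properties":{"gripper":{"type":"array","items":{"type":"number"}},"dp":{"type":"array","items":{"type":"array","items":{"type":"number"}}},"turn":{"type":"array","items":{"type":"number"}}},"required":["gripper","dp","turn"]}

```bash
ls; mkdir -p pics; cat > h.py <<'E'
import numpy as np, cv2
from scipy.spatial.transform import Rotation as R
from cell import monitor, optics, order, models
def cap(n):
    s=monitor.observe(); p=optics.capture(n)
    if 'mount' in p:
        T=np.eye(4);T[:3,:3]=R.from_rotvec(s['tool_pos']*0 if 0 else s['tcp_rot']).as_matrix();T[:3,3]=s['tool_pos'];p['T']=T@np.array(p['mount'])
    else:
        o=np.array(p['orientation']);T=np.eye(4)
        T[:3,:3]=o if o.shape==(3,3) else (R.from_rotvec(o).as_matrix() if o.size==3 else R.from_quat(o).as_matrix())
        T[:3,3]=p['eye'];p['T']=T
    return p
def cloud(p):
    v,u=np.mgrid[0:480,0:640]
    K=np.array([[p['fx'],0,p['cx']],[0,p['fy'],p['cy']],[0,0,1.]])
    q=cv2.undistortPoints(np.stack([u,v],-1).reshape(-1,1,2).astype(float),K,np.array([p['k1'],0,0,0.])).reshape(480,640,2)
    d=p['depth'];c=np.stack([q[...,0]*d,-q[...,1]*d,-d],-1)
    w=c@p['T'][:3,:3].T+p['T'][:3,3]; w[d<=0]=np.nan
    return w
def save(p,n): cv2.imwrite('pics/'+n,p['frame'][...,::-1])
E
python3 - <<'E'
from h import *
print(monitor.observe())
for n in ['scene','top']:
    p=cap(n);print(n,p['eye'],p['orientation'],p['fx'],p['k1'])
    save(p,n+'.png');W=cloud(p);np.save(n+'.npy',W)
    for l in ['case','pad','carton_red','carton_white','lid','bolt','tub','tape','stapler']:
        for m in models.masks_of(p,l)[:4]:
            w=W[m['pixels']];print(l,round(m['confidence'],2),np.array(m['box']).astype(int),np.nanmedian(w,0).round(3),np.nanpercentile(w,3,axis=0).round(3),np.nanpercentile(w,97,axis=0).round(3))
E
```

```text
pics
{'time_s': 0.0, 'joint_pos': array([-1.49229873e+00,  1.81536389e-01,  1.60798329e+00,  2.60269870e-05,
        1.35381003e+00, -2.06305405e-01]), 'qvel': array([-0.00107569,  0.00055384, -0.00020689,  0.00228415,  0.00197638,
        0.00096329]), 'joint_efforts': array([-1.14919631e-04, -4.33866191e+01, -3.41850078e+01,  7.01593026e-02,
        3.84641346e-02, -1.20172999e-04]), 'tool_pos': array([ 0.16153605, -0.55129251,  0.2378247 ]), 'tcp_rot': array([-3.10808043e+00, -4.45602540e-01, -2.13964734e-04]), 'contact_force': array([-0.234118  ,  0.83135829,  0.06927736]), 'ft_torque': array([ 0.0308272 , -0.02040408,  0.04668484]), 'grip_force': 0.0, 'gripper_width': 0.08794604644502213}
scene [0.08064186 0.99751736 0.65386068] [ 0.30757889 -1.33831681 -2.32689824] 480.5968807552839 -0.004605354115117264
case 0.88 [330 154 417 260] [ 0.512 -0.092  0.044] [ 0.376 -0.223  0.005] [0.574 0.017 0.188]
case 0.18 [329 148 366 229] [ 0.552 -0.071  0.129] [ 0.525 -0.196  0.057] [0.582 0.02  0.193]
pad 0.41 [379 214 399 221] [ 0.472 -0.187  0.008] [ 0.444 -0.203  0.006] [ 0.496 -0.172  0
[... 1866 characters left out ...]
461 0.117 0.023] [0.523 0.188 0.032]
carton_white 0.84 [371 273 397 296] [ 0.451 -0.053  0.034] [ 0.43  -0.081  0.02 ] [ 0.473 -0.024  0.038]
lid 0.67 [354 216 470 257] [ 0.559 -0.092  0.148] [ 0.528 -0.2    0.059] [0.591 0.013 0.193]
bolt 0.52 [399 220 414 224] [ 0.59  -0.086  0.177] [ 0.583 -0.101 -0.002] [ 0.608 -0.076  0.19 ]
bolt 0.49 [353 214 471 324] [ 0.505 -0.103  0.034] [ 0.383 -0.22   0.001] [0.584 0.008 0.192]
tub 0.66 [229 167 258 197] [0.684 0.275 0.068] [0.658 0.249 0.017] [0.714 0.306 0.072]
tape 0.69 [149 155 194 200] [0.69  0.458 0.046] [0.643 0.411 0.002] [0.737 0.505 0.051]
stapler 0.68 [436 183 501 199] [ 0.677 -0.246  0.043] [ 0.666 -0.308  0.003] [ 0.695 -0.187  0.051]
```

```bash
python3 - <<'E'
from h import *
im=cv2.imread('pics/top.png')
cv2.imwrite('pics/topc.png',cv2.resize(im[150:350,210:480],None,fx=2.9,fy=2.9,interpolation=cv2.INTER_CUBIC))
W=np.load('top.npy')
def rect(msk):
    pts=W[msk][:,:2]; pts=pts[~np.isnan(pts).any(1)].astype(np.float32)
    (c,s,a)=cv2.minAreaRect(pts);return np.round(c,4),np.round(s,4),round(a,1)
hsv=cv2.cvtColor(im,cv2.COLOR_BGR2HSV)
for b in [(298,204,334,231),(225,235,262,262),(237,285,269,321),(280,249,314,281),(371,273,397,296)]:
    m=np.zeros((480,640),bool);m[b[1]-4:b[3]+4,b[0]-4:b[2]+4]=1
    m&=(W[...,2]>.024)&(W[...,2]<.040)
    if b[0]==371: m&=(W[...,1]<-.018)&(W[...,0]<.49)
    print(b,rect(m),np.median(im[m],0))
m=np.zeros((480,640),bool);m[255:303,400:455]=1
m&=(abs(hsv[...,0].astype(int)-13)<9)&(hsv[...,1]>130)&(W[...,2]<.015)
print('pad',m.sum(),rect(m))
# case rim top
m=(W[...,2]>.045)&(W[...,2]<.055)&(W[...,1]<.05)&(W[...,0]<.56)&(W[...,0]>.36)&(W[...,1]>-.24)
print('rim',rect(m))
m=(W[...,2]>.065)&(W[...,2]<.085)&(W[...,1]<.05)&(W[...,0]<.45)&(W[...,0]>.34)&(W[...,1]>-.24)
print('keeper',np.nanmedian(W[m],0))
# lid plane
m=(W[...,2]>.08)&(W[...,1]<.03)&(W[...,0]>.5)&(W[...,0]<.62)&(W[...,1]>-.22)
q=W[m];c=q.mean(0);u,s,v=np.linalg.svd(q-c);print('lid',c,s,v[2],q.max(0),q.min(0))
E
```

```text
(298, 204, 334, 231) (array([0.6096, 0.1063]), array([0.0506, 0.0751]), 10.1) [15. 13. 13.]
(225, 235, 262, 262) (array([0.5264, 0.2808]), array([0.0757, 0.0502]), 71.8) [ 80.  85. 137.]
(237, 285, 269, 321) (array([0.3981, 0.255 ]), array([0.075 , 0.0506]), 65.7) [116.  39.  90.]
(280, 249, 314, 281) (array([0.492 , 0.1529]), array([0.05  , 0.0751]), 33.5) [103.  34.  79.]
(371, 273, 397, 296) (array([ 0.451 , -0.0543]), array([0.0456, 0.0601]), 8.2) [124. 132. 134.]
pad 885 (array([ 0.4677, -0.1637]), array([0.0598, 0.086 ]), 8.1)
rim (array([ 0.4567, -0.1086]), array([0.1591, 0.2334]), 8.5)
keeper [ 0.38139387 -0.11979838  0.07947397]
lid [ 0.5629194  -0.09292972  0.15217269] [3.2028666  1.83624902 0.24559384] [-0.9411543  -0.13740973  0.30878332] [0.59749235 0.02191477 0.19645826] [ 0.52518572 -0.20862545  0.08000741]
```

View pics/topc.png

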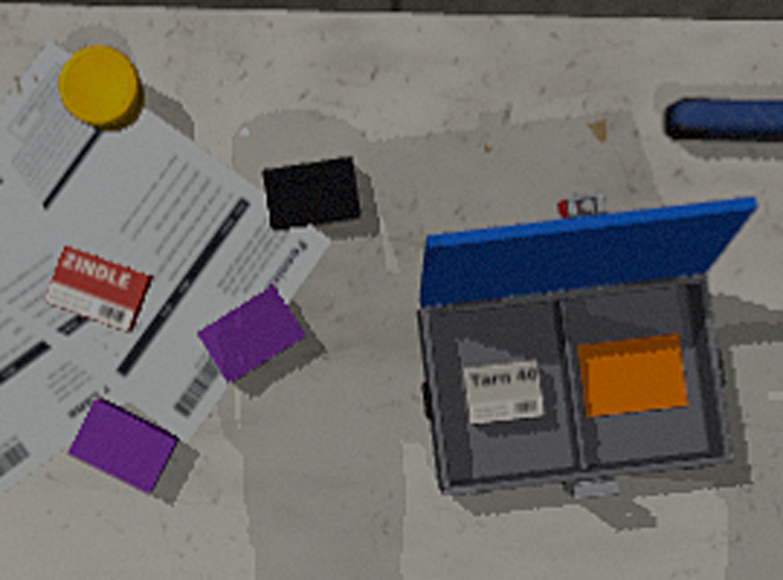

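Crop: the red "ZINDLE" carton is at crop (98,288), full-frame (244,249), world (0.526, 0.281). The look-alikes are black at (316,217) and purple at (297,265) and (253,303), so only (244,249) is red. The pad is at full-frame (428,279), in the right compartment. Case yaw is about 8.1°, and the lid leans back.

The gripper needs room beside the lid, so I'll ease the lid fully back first.

Call:
drive_tool --gripper '[1,1,1,1,1]' --pt "0 0 0" --pt "0.033 -0.031 0" --pt "0.033 -0.031 0" --pt "0.033 -0.031 0" --pt "0.033 -0.031 0" --turn '[0.143,0,0,0,0]'

```text
time_s: 1.5
tool_pos: [0.2755, -0.4091, 0.2388]
tcp_rot: [3.134, 0.221, 0.0]
contact_force: [0.5, 0.5, 0.6]
gripper_width: 0.0882
grip_force: 0.0
```

Call:
drive_tool --gripper '[1,1,1,1,1]' --pt "0.033 -0.031 0" --pt "0.033 -0.031 0" --pt "0.033 -0.031 0" --pt "0.033 -0.031 0" --pt "0.033 -0.031 0" --turn '[0,0,0,0,0]'

```text
time_s: 2.0
tool_pos: [0.4171, -0.2321, 0.2391]
tcp_rot: [3.133, 0.222, 0.001]
contact_force: [0.2, 0.2, -1.4]
gripper_width: 0.0882
grip_force: 0.0
```

Call:
drive_tool --gripper '[1,1,1,1]' --pt "0.02 -0.035 0" --pt "0.02 -0.035 0" --pt "0.02 -0.035 0" --pt "0 0 0" --turn '[0,0,0,0]'

```text
time_s: 2.4
tool_pos: [0.4617, -0.1173, 0.2388]
tcp_rot: [-3.132, -0.231, -0.001]
contact_force: [-0.4, -0.6, 0.6]
gripper_width: 0.0881
grip_force: 0.0
```

```bash
cat > st.py <<'E'
from h import *
O=np.array([.4616,-.1079]);Y=np.radians(8.15);C=np.array([[np.cos(Y),np.sin(Y)],[-np.sin(Y),np.cos(Y)]])
def case(w):
    w=np.array(w,float).copy(); w[...,:2]=(w[...,:2]-O)@C.T; return w
def lid(W):  # angle from inner/outer plane
    q=case(W); m=(q[...,2]>.07)&(q[...,2]<.18)&(abs(q[...,1])<.11)&(abs(q[...,0]-.1)<.05)
    return q[m]
E
python3 - <<'E'
from st import *
s=monitor.observe();print(s['tool_pos'].round(4),case(s['tool_pos']).round(4),R.from_rotvec(s['tcp_rot']).as_matrix()[:,0].round(3))
p=cap('wrist');save(p,'w1.png');s2=cap('scene')
cv2.imwrite('pics/s1.png',cv2.resize(s2['frame'][60:300,250:510,::-1],None,fx=2.4,fy=2.4))
a=np.vstack([cv2.resize(cv2.imread('pics/w1.png'),(400,300)),]);b=cv2.resize(cv2.imread('pics/s1.png'),(390,360))
c=np.zeros((360,800,3),np.uint8);c[:300,:400]=a;c[:,410:]=b;cv2.imwrite('pics/m1.png',c)
W=np.load('top.npy');q=lid(W);print('n',len(q))
for z in np.arange(.07,.18,.02):
    k=q[abs(q[:,2]-z)<.006];print(z,np.percentile(k[:,0],[5,50,95]).round(4),len(k))
print('mount',p['T'][:3,3])
E
```

```text
[ 0.4617 -0.1173  0.2388] [-0.0012 -0.0093  0.2388] [0.989 0.147 0.001]
n 1644
0.07 [0.0772 0.0786 0.0799] 76
0.09000000000000001 [0.0815 0.0833 0.0851] 159
0.11000000000000001 [0.0869 0.0888 0.0905] 169
0.13 [0.0925 0.0945 0.132 ] 194
0.15000000000000002 [0.0979 0.0997 0.1013] 184
0.17000000000000004 [0.1034 0.1051 0.1068] 203
mount [ 0.53357644 -0.10623505  0.38492665]
```

View pics/m1.png

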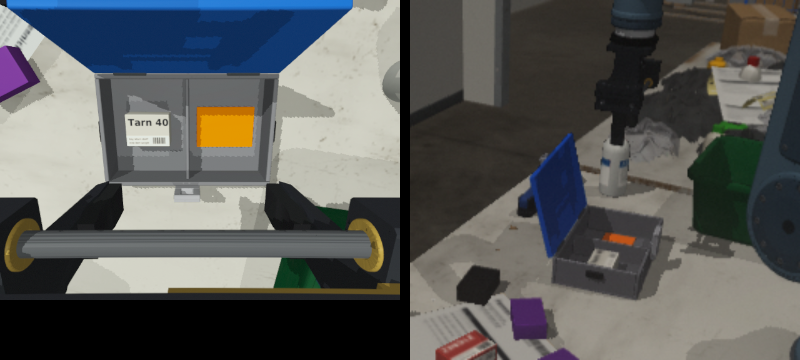

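Wrist view (left half): the case with the white carton at (148,130), the pad at (225,127) and the lid at the top. Scene view (right half): the gripper hangs in front of the lid. I'll push the lid back gently.

Call:
drive_tool --gripper '[1,1,1,1,1]' --pt "0.02 0 0.04" --pt "0.025 0 0.045" --pt "0.025 0 0" --pt "0.005 0 0" --pt "0.005 0 0" --turn '[0,0,0,0,0]'

```text
time_s: 3.0
tool_pos: [0.5393, -0.1114, 0.1552]
tcp_rot: [3.133, 0.221, -0.0]
contact_force: [-0.2, 0.1, -0.5]
gripper_width: 0.0881
grip_force: 0.0
```

Call:
drive_tool --gripper '[1,1,1,1,1]' --pt "0.005 0 0" --pt "0.005 0 0" --pt "0.004 0 0" --pt "0.002 0 0" --pt "0 0 0" --turn '[0,0,0,0,0]'

```text
time_s: 3.5
tool_pos: [0.5551, -0.1078, 0.1553]
tcp_rot: [3.133, 0.223, 0.0]
contact_force: [-0.5, 0.1, 0.2]
gripper_width: 0.088
grip_force: 0.3
```

Call:
drive_tool --gripper '[1,1,1]' --pt "0.004 0 0" --pt "0.004 0 0" --pt "0 0 0" --turn '[0,0,0]'

```text
time_s: 3.8
tool_pos: [0.563, -0.1065, 0.1547]
tcp_rot: [-3.133, -0.223, 0.001]
contact_force: [-2.3, -0.5, 0.2]
gripper_width: 0.0881
grip_force: 0.6
```

Call:
drive_tool --gripper '[1,1,1]' --pt "0.003 0 0" --pt "0.003 0 0" --pt "0 0 0" --turn '[0,0,0]'

```text
time_s: 4.1
tool_pos: [0.5683, -0.1057, 0.1546]
tcp_rot: [-3.133, -0.223, 0.004]
contact_force: [-4.8, -1.0, 1.3]
gripper_width: 0.0883
grip_force: 2.6
```

Call:
drive_tool --gripper '[1,1,1]' --pt "0.003 0 0" --pt "0.002 0 0" --pt "0 0 0" --turn '[0,0,0]'

```text
time_s: 4.4
tool_pos: [0.5691, -0.1055, 0.1542]
tcp_rot: [-3.133, -0.224, 0.019]
contact_force: [-23.4, -3.5, 11.2]
gripper_width: 0.0883
grip_force: 12.7
```

```bash
python3 - <<'E'
from st import *
s=monitor.observe();print(case(s['tool_pos']).round(4),s['contact_force'])
q=lid(cloud(cap('top')))
for z in np.arange(.07,.18,.02):
    k=q[abs(q[:,2]-z)<.006];print(z,np.percentile(k[:,0],[5,50,95]).round(4) if len(k) else 0,len(k))
q=lid(cloud(cap('scene')))
for z in np.arange(.07,.18,.02):
    k=q[abs(q[:,2]-z)<.006];print(z,np.percentile(k[:,0],[5,50,95]).round(4) if len(k) else 0,len(k))
E
```

```text
[ 0.1068 -0.0129  0.1542] [-23.42169049  -3.5254278   11.16408877]
0.07 [0.0798 0.0811 0.0823] 26
0.09000000000000001 [0.0857 0.088  0.0904] 54
0.11000000000000001 [0.0931 0.0959 0.0985] 49
0.13 [0.1016 0.104  0.1063] 59
0.15000000000000002 [0.1097 0.1118 0.1147] 59
0.17000000000000004 [0.1169 0.1205 0.1474] 78
0.07 [0.0786 0.0813 0.0837] 68
0.09000000000000001 [0.0848 0.088  0.091 ] 148
0.11000000000000001 [0.0928 0.096  0.0993] 155
0.13 [0.101  0.104  0.1069] 147
0.15000000000000002 [0.1088 0.1115 0.1145] 102
0.17000000000000004 [0.0956 0.1171 0.1238] 142
```

Call:
drive_tool --gripper '[1,1,1,1,1]' --pt "-0.03 0 0" --pt "-0.02 0 -0.04" --pt "0 -0.02 -0.04" --pt "0 -0.045 0" --pt "0 -0.045 0" --turn '[0,0,0,0,0]'

```text
time_s: 5.0
tool_pos: [0.5104, -0.0029, 0.2376]
tcp_rot: [3.133, 0.218, 0.01]
contact_force: [0.6, 0.2, -1.4]
gripper_width: 0.088
grip_force: 0.0
```

Call:
drive_tool --gripper '[1,1,1,1,1]' --pt "0 -0.045 0" --pt "0 -0.045 0" --pt "0 -0.045 0" --pt "0 -0.045 0" --pt "0 -0.045 0" --turn '[0,0,0,0,0]'

```text
time_s: 5.5
tool_pos: [0.4773, 0.2218, 0.2358]
tcp_rot: [-3.133, -0.222, -0.004]
contact_force: [0.3, 0.4, 0.3]
gripper_width: 0.0879
grip_force: 0.0
```

Call:
drive_tool --gripper '[1,1,1,1,1]' --pt "0 0 0" --pt "0 0 0" --pt "0 0 0" --pt "0 0 0" --pt "0 0 0" --turn '[-0.15,-0.15,-0.15,-0.15,-0.15]'

```text
time_s: 6.0
tool_pos: [0.4777, 0.2201, 0.2356]
tcp_rot: [-2.83, -1.364, -0.003]
contact_force: [-0.6, -0.4, -0.0]
gripper_width: 0.0884
grip_force: 0.0
```

Call:
drive_tool --gripper '[1,1,1,1]' --pt "0 0 0" --pt "0 0 0" --pt "0 0 0" --pt "0 0 0" --turn '[-0.15,-0.15,-0.06,0]'

```text
time_s: 6.4
tool_pos: [0.4777, 0.2199, 0.2355]
tcp_rot: [2.546, 1.841, 0.003]
contact_force: [-0.5, 0.3, -0.2]
gripper_width: 0.0878
grip_force: 0.0
```

```bash
cat > go.py <<'E'
from st import *
def to(xy,yaw_y,z):
    s=monitor.observe();M=R.from_rotvec(s['tcp_rot']).as_matrix();t=s['tool_pos']
    a=np.arctan2(M[1,1],M[0,1]);d=(yaw_y-a+np.pi/2)%np.pi-np.pi/2
    print('pos',t.round(4),'yawy',np.degrees(a).round(2),'turn',round(-d,4),'dp now-axes',(M.T@(np.array([*xy,z])-t)).round(4),'case',case(t).round(4),'q6',s['joint_pos'][5].round(2))
E
python3 - <<'E'
from go import *
to([.5264,.2808],np.radians(-18.2),.12)
p=cap('wrist');save(p,'w2.png');W=cloud(p)
m=(W[...,2]>.022)&(W[...,2]<.036)&(np.hypot(W[...,0]-.5264,W[...,1]-.2808)<.055)
print(m.sum(),cv2.minAreaRect(W[m][:,:2].astype(np.float32)),np.nanmedian(W[m],0),np.median(p['frame'][m],0))
E
```

```text
pos [0.4777 0.2199 0.2355] yawy -18.26 turn -0.0011 dp now-axes [0.0729 0.0271 0.1157] case [0.0624 0.3222 0.2355] q6 0.52
5947 ((0.5296358466148376, 0.282656192779541), (0.07529225945472717, 0.050814561545848846), 71.62248992919922) [0.53008332 0.284364   0.02886103] [148.  84.  75.]
```

Call:
drive_tool --gripper '[1,1,1,1,1]' --pt "0.037 0.014 0.02" --pt "0.0375 0.0145 0.02" --pt "0 0 0.04" --pt "0 0 0.04" --pt "0 0 0" --turn '[0,0,0,0,0]'

```text
time_s: 6.95
tool_pos: [0.5234, 0.2803, 0.109]
tcp_rot: [-2.544, -1.836, 0.016]
contact_force: [-0.0, -0.6, -0.5]
gripper_width: 0.0882
grip_force: 0.0
```

```bash
python3 - <<'E'
from go import *
to([.528,.282],np.radians(-18.3),.014)
E
```

```text
pos [0.5234 0.2803 0.109 ] yawy -18.36 turn -0.0011 dp now-axes [0.0037 0.0047 0.0949] case [0.1162 0.3755 0.109 ] q6 0.61
```

Call:
drive_tool --gripper '[1,1,1,1]' --pt "0 0 0.03" --pt "0 0 0.03" --pt "0 0 0" --pt "0 0 0" --turn '[0,0,0,0]'

```text
time_s: 7.35
tool_pos: [0.5283, 0.2815, 0.0568]
tcp_rot: [2.547, 1.839, 0.002]
contact_force: [0.3, 0.2, 0.8]
gripper_width: 0.0882
grip_force: 0.0
```

```bash
python3 - <<'E'
from go import *
to([.528,.282],np.radians(-18.3),.014)
E
```

```text
pos [0.5283 0.2815 0.0568] yawy -18.33 turn -0.0005 dp now-axes [ 0.0003 -0.0005  0.0428] case [0.1212 0.376  0.0568] q6 0.61
```

Call:
drive_tool --gripper '[1,1,1,0.4,0.2]' --pt "0 0 0.021" --pt "0 0 0.021" --pt "0 0 0" --pt "0 0 0" --pt "0 0 0" --turn '[0,0,0,0,0]'

```text
time_s: 7.85
tool_pos: [0.5291, 0.2818, 0.0154]
tcp_rot: [2.545, 1.84, 0.005]
contact_force: [0.4, -0.1, 0.3]
gripper_width: 0.0741
grip_force: 0.0
```

Call:
drive_tool --gripper '[0.2,0.2,0.2,0.2,0.2]' --pt "0 0 0" --pt "0 0 0" --pt "0 0 0" --pt "0 0 0" --pt "0 0 0" --turn '[0,0,0,0,0]'

```text
time_s: 8.35
tool_pos: [0.5278, 0.2814, 0.0135]
tcp_rot: [2.546, 1.84, 0.001]
contact_force: [-1.4, -0.1, 5.8]
gripper_width: 0.05
grip_force: 30.0
```

Call:
drive_tool --gripper '[0.2,0.2,0.2,0.2,0.2]' --pt "0 0 -0.03" --pt "0 0 -0.04" --pt "0 0 -0.04" --pt "0 0 -0.04" --pt "0 0 -0.04" --turn '[0,0,0,0,0]'

```text
time_s: 8.85
tool_pos: [0.5268, 0.2811, 0.204]
tcp_rot: [-2.546, -1.84, 0.002]
contact_force: [0.8, -0.6, -0.6]
gripper_width: 0.05
grip_force: 30.0
```

Call:
drive_tool --gripper '[0.2,0.2,0.2,0.2,0.2]' --pt "0 0 0" --pt "0 0 0" --pt "0 0 0" --pt "0 0 0" --pt "0 0 0" --turn '[-0.12,-0.12,-0.12,-0.1,0]'

```text
time_s: 9.35
tool_pos: [0.5271, 0.2812, 0.2024]
tcp_rot: [-2.058, -2.373, 0.001]
contact_force: [0.8, -0.2, -2.1]
gripper_width: 0.0499
grip_force: 30.0
```

```bash
python3 - <<'E'
from go import *
print(monitor.observe()['gripper_width'],monitor.observe()['grip_force'])
to([.4677,-.1637],np.radians(8.15),.15)
E
```

```text
0.04989638579631296 29.997844398021698
pos [0.5271 0.2812 0.2024] yawy 8.13 turn -0.0004 dp now-axes [-0.432  -0.1216  0.0526] case [0.12   0.3759 0.2024] q6 0.15
```

Call:
drive_tool --gripper '[0.2,0.2,0.2,0.2,0.2]' --pt "-0.036 -0.0105 0" --pt "-0.036 -0.0105 0" --pt "-0.036 -0.0105 0" --pt "-0.036 -0.0105 0" --pt "-0.036 -0.0105 0" --turn '[0,0,0,0,0]'

```text
time_s: 9.85
tool_pos: [0.5002, 0.0944, 0.2028]
tcp_rot: [-2.063, -2.369, 0.0]
contact_force: [0.2, -0.6, -1.6]
gripper_width: 0.05
grip_force: 30.0
```

Call:
drive_tool --gripper '[0.2,0.2,0.2,0.2,0.2]' --pt "-0.036 -0.0105 0" --pt "-0.036 -0.0105 0" --pt "-0.036 -0.0105 0" --pt "-0.036 -0.0105 0" --pt "-0.036 -0.0105 0" --turn '[0,0,0,0,0]'

```text
time_s: 10.35
tool_pos: [0.4735, -0.0913, 0.2029]
tcp_rot: [-2.063, -2.369, -0.0]
contact_force: [0.1, -0.0, -0.9]
gripper_width: 0.0494
grip_force: 30.0
```

Call:
drive_tool --gripper '[0.2,0.2,0.2,0.2]' --pt "-0.036 -0.0105 0" --pt "-0.036 -0.0105 0.02" --pt "0 0 0.03" --pt "0 0 0" --turn '[0,0,0,0]'

```text
time_s: 10.75
tool_pos: [0.4605, -0.1636, 0.1493]
tcp_rot: [-2.06, -2.361, 0.002]
contact_force: [-0.9, -0.6, -1.2]
gripper_width: 0.0499
grip_force: 30.0
```

```bash
python3 - <<'E'
from go import *
to([.4677,-.1637],np.radians(8.15),.0205)
p=cap('wrist');save(p,'w3.png');W=cloud(p)
hsv=cv2.cvtColor(p['frame'],cv2.COLOR_RGB2HSV)
m=(abs(hsv[...,0].astype(int)-13)<9)&(hsv[...,1]>130)&(W[...,2]<.015)&(W[...,1]<-.08)
print('pad',m.sum(),cv2.minAreaRect(W[m][:,:2].astype(np.float32)) if m.sum() else 0)
q=W[(abs(W[...,2]-.05)<.004)&(W[...,0]>.36)&(W[...,0]<.56)&(W[...,1]<.03)&(W[...,1]>-.24)]
print('rim',len(q),cv2.minAreaRect(q[:,:2].astype(np.float32)))
b=W[(W[...,2]>.09)&(W[...,2]<.17)&(hsv[...,0]<12)&(hsv[...,1]>80)];print('carton in hand',len(b),np.nanmedian(b,0))
E
```

```text
pos [ 0.4605 -0.1636  0.1493] yawy 7.79 turn -0.0062 dp now-axes [-0.0017  0.0078  0.1288] case [-0.0089 -0.055   0.1493] q6 -0.72
pad 3703 ((0.4666622579097748, -0.13526134192943573), (0.06023662909865379, 0.031134696677327156), 8.212629318237305)
rim 8416 ((0.46521440148353577, -0.12255875766277313), (0.15461061894893646, 0.19232244789600372), 8.509589195251465)
carton in hand 14451 [ 0.46534253 -0.14333949  0.16439874]
```

View pics/w3.png

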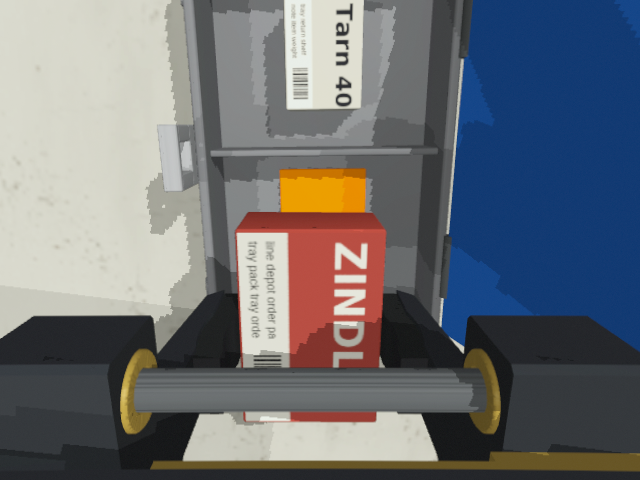

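Call:
drive_tool --gripper '[0.2,0.2,0.2,0.2]' --pt "0 0.002 0.03" --pt "0 0 0.03" --pt "0 0 0.03" --pt "0 0 0" --turn '[0,0,0,0]'

```text
time_s: 11.2
tool_pos: [0.4636, -0.1617, 0.0609]
tcp_rot: [-2.055, -2.368, 0.001]
contact_force: [-0.2, 1.1, -0.4]
gripper_width: 0.0503
grip_force: 30.0
```

```bash
python3 - <<'E'
from go import *
to([.463,-.163],np.radians(8.15),.022)
E
```

```text
pos [ 0.4636 -0.1617  0.0609] yawy 8.1 turn -0.0009 dp now-axes [-0.0014 -0.0006  0.0389] case [-0.0056 -0.0535  0.0609] q6 -0.72
```

Call:
drive_tool --gripper '[0.2,0.2,0.2]' --pt "-0.001 0 0.015" --pt "0 0 0.012" --pt "0 0 0" --turn '[0,0,0]'

```text
time_s: 11.5
tool_pos: [0.4655, -0.1643, 0.0361]
tcp_rot: [-2.059, -2.372, 0.0]
contact_force: [-0.1, -0.5, -0.8]
gripper_width: 0.0503
grip_force: 30.0
```

Call:
drive_tool --gripper '[0.2,0.2,0.2]' --pt "0 0 0.005" --pt "0 0 0.004" --pt "0 0 0" --turn '[0,0,0]'

```text
time_s: 11.8
tool_pos: [0.4655, -0.1648, 0.027]
tcp_rot: [-2.059, -2.372, 0.0]
contact_force: [-0.2, -0.2, -0.8]
gripper_width: 0.0502
grip_force: 30.0
```

Call:
drive_tool --gripper '[0.2,0.2,0.2]' --pt "0.0015 0 0.003" --pt "0 0 0.002" --pt "0 0 0" --turn '[0,0,0]'

```text
time_s: 12.1
tool_pos: [0.4651, -0.1632, 0.0217]
tcp_rot: [-2.059, -2.372, 0.0]
contact_force: [0.2, 0.4, -1.0]
gripper_width: 0.0503
grip_force: 30.0
```

Call:
drive_tool --gripper '[0.7,0.7,0.7]' --pt "0 0 0" --pt "0 0 0" --pt "0 0 0" --turn '[0,0,0]'

```text
time_s: 12.4
tool_pos: [0.4655, -0.1635, 0.0222]
tcp_rot: [2.059, 2.372, 0.0]
contact_force: [0.3, 0.0, 0.0]
gripper_width: 0.0621
grip_force: 0.0
```

Call:
drive_tool --gripper '[0.7,0.7,0.7,0.7,0.7]' --pt "0 0 -0.02" --pt "0 0 -0.04" --pt "0 0 -0.045" --pt "0 0 -0.045" --pt "0 0 -0.045" --turn '[0,0,0,0,0]'

```text
time_s: 12.9
tool_pos: [0.465, -0.1632, 0.219]
tcp_rot: [2.059, 2.372, 0.0]
contact_force: [0.8, -0.5, -0.5]
gripper_width: 0.0618
grip_force: 0.0
```

```bash
python3 - <<'E'
from go import *
to([.463,-.163],np.radians(8.15),.022)
for n in ['top','wrist','scene']:
    p=cap(n);save(p,'z'+n+'.png');W=cloud(p);q=case(W)
    m=(abs(q[...,2]-.035)<.006)&(abs(q[...,0])<.055)&(q[...,1]<-.01)&(q[...,1]>-.1)
    print(n,m.sum(),cv2.minAreaRect(W[m][:,:2].astype(np.float32)),np.nanmedian(W[m],0))
    k=q[(abs(q[...,2]-.05)<.003)&(abs(q[...,0])<.1)&(abs(q[...,1])<.13)]
    if len(k): print(' rim',np.percentile(k,[1,99],axis=0).round(4).tolist())
E
```

```text
pos [ 0.465  -0.1632  0.219 ] yawy 8.08 turn -0.0013 dp now-axes [ 0.0005 -0.002   0.197 ] case [-0.0045 -0.0552  0.219 ] q6 -0.72
top 703 ((0.4636116325855255, -0.16351231932640076), (0.05073639005422592, 0.07734505832195282), 8.246777534484863) [ 0.46348849 -0.16202764  0.03577964]
 rim [[-0.0774, -0.086, 0.0471], [0.0743, 0.1146, 0.0529]]
wrist 5374 ((0.46627277135849, -0.1619909256696701), (0.05072145164012909, 0.07534969598054886), 8.09746265411377) [ 0.46627115 -0.15978704  0.03576702]
 rim [[-0.0742, -0.1137, 0.0473], [0.0775, 0.092, 0.0528]]
scene 251 ((0.46284693479537964, -0.16323527693748474), (0.05069403722882271, 0.0813981294631958), 7.176957130432129) [ 0.46139467 -0.15948842  0.03672865]
 rim [[-0.0855, -0.1161, 0.0471], [0.0743, 0.1177, 0.0529]]
```

Call:
drive_tool --gripper '[0,0,0,0,0]' --pt "0 0 -0.03" --pt "0 0 0" --pt "0 0 0" --pt "0 0 0" --pt "0 0 0" --turn '[0.145,0.145,0.145,0.145,0.145]'

```text
time_s: 13.55
tool_pos: [0.4645, -0.1629, 0.2452]
tcp_rot: [-2.769, -1.478, 0.002]
contact_force: [-0.2, -0.6, -0.4]
gripper_width: 0.0236
grip_force: 0.0
```

Call:
drive_tool --gripper '[0,0,0,0,0]' --pt "0 0 0" --pt "0 0 0" --pt "0 0 0" --pt "0 0 0" --pt "0 0 0" --turn '[0.145,0.145,0.145,0.145,0.145]'

```text
time_s: 14.05
tool_pos: [0.4645, -0.1629, 0.2451]
tcp_rot: [-3.114, -0.4, 0.004]
contact_force: [-0.2, 0.1, -0.6]
gripper_width: 0.0004
grip_force: 0.0
```

Call:
drive_tool --gripper '[0,0,0]' --pt "0 0 0" --pt "0 0 0" --pt "0 0 0" --turn '[0.12,0,0]'

```text
time_s: 14.35
tool_pos: [0.4648, -0.1631, 0.2459]
tcp_rot: [-3.132, -0.228, 0.002]
contact_force: [-1.0, -0.1, 0.1]
gripper_width: 0.0001
grip_force: 0.0
```

```bash
python3 - <<'E'
from go import *
t=O+C.T@[.165,.05]
to(t,np.radians(98.15),.165)
p=cap('scene');W=cloud(p);q=case(W);k=q[(abs(q[...,0]-.12)<.06)&(abs(q[...,1])<.11)&(q[...,2]>.06)&(q[...,2]<.2)]
print(k.max(0))
p=cap('wrist');save(p,'w4.png')
E
```

```text
pos [ 0.4648 -0.1631  0.2459] yawy -81.69 turn 0.0028 dp now-axes [ 0.17   -0.1045  0.0808] case [-0.0046 -0.0551  0.2459] q6 0.85
[0.14923209 0.10998228 0.1894273 ]
```

Call:
drive_tool --gripper '[0,0,0,0,0]' --pt "0.034 -0.021 0" --pt "0.034 -0.021 0" --pt "0.034 -0.021 0" --pt "0.034 -0.021 0" --pt "0.034 -0.021 0" --turn '[0,0,0,0,0]'

```text
time_s: 14.95
tool_pos: [0.6198, -0.0342, 0.2467]
tcp_rot: [3.133, 0.225, -0.0]
contact_force: [0.4, -0.7, 0.3]
gripper_width: 0.0007
grip_force: 0.0
```

Call:
drive_tool --gripper '[0,0,0,0]' --pt "0 0 0" --pt "0 0 0.04" --pt "0 0 0.04" --pt "0 0 0" --turn '[0,0,0,0]'

```text
time_s: 15.35
tool_pos: [0.6142, -0.0347, 0.1607]
tcp_rot: [-3.13, -0.224, 0.018]
contact_force: [-0.7, 0.9, -0.4]
gripper_width: -0.0002
grip_force: 0.0
```

```bash
python3 - <<'E'
from go import *
t=O+C.T@[.15,.05]
to(t,np.radians(98.15),.165)
E
```

```text
pos [ 0.6142 -0.0347  0.1607] yawy -81.82 turn 0.0006 dp now-axes [-0.0115  0.0008 -0.0042] case [0.1615 0.0508 0.1607] q6 1.18
```

Call:
drive_tool --gripper '[0,0,0,0,0]' --pt "-0.015 0 -0.004" --pt "-0.015 0 0" --pt "-0.015 0 0" --pt "-0.015 0 0" --pt "0 0 0" --turn '[0,0,0,0,0]'

```text
time_s: 15.85
tool_pos: [0.5594, -0.0446, 0.1736]
tcp_rot: [3.133, 0.222, 0.004]
contact_force: [-0.3, 0.5, -0.5]
gripper_width: 0.0004
grip_force: 0.0
```

Call:
drive_tool --gripper '[0,0,0,0,0]' --pt "-0.015 0 0" --pt "-0.015 0 0" --pt "-0.015 0 0" --pt "-0.015 0 0" --pt "0 0 0" --turn '[0,0,0,0,0]'

```text
time_s: 16.35
tool_pos: [0.4997, -0.0527, 0.1721]
tcp_rot: [3.133, 0.222, 0.001]
contact_force: [-0.4, 0.9, -0.0]
gripper_width: 0.0001
grip_force: 0.0
```

```bash
cat > la.py <<'E'
from go import *
to([.463,-.163],np.radians(98.15),.165)
p=cap('top');W=cloud(p);q=case(W)
im=cv2.cvtColor(p['frame'],cv2.COLOR_RGB2HSV)
k=q[(abs(im[...,0].astype(int)-110)<14)&(im[...,1]>130)&(abs(q[...,1])<.115)&(abs(q[...,0])<.17)&(q[...,2]>.04)]
k=k[abs(k[:,1]+.06)<.04]
i=k[:,0].argmin();print(len(k),'min x',k[i].round(3),'zmax',k[k[:,2].argmax()].round(3))
for a in np.arange(-.08,.16,.02):
    s=k[abs(k[:,0]-a)<.004]
    if len(s):print(round(a,2),np.percentile(s[:,2],[5,50,95]).round(3),end=' ')
E
python3 la.py
```

```text
pos [ 0.4997 -0.0527  0.1721] yawy -81.89 turn -0.0008 dp now-axes [-0.0519  0.104   0.0071] case [0.0456 0.0492 0.1721] q6 1.09Traceback (most recent call last):
  File "la.py", line 7, in <module>
    i=k[:,0].argmin();print(len(k),'min x',k[i].round(3),'zmax',k[k[:,2].argmax()].round(3))
ValueError: attempt to get argmin of an empty sequence
```

```bash
python3 - <<'E'
from go import *
p=cap('scene');q=case(cloud(p))
a=cv2.resize(p['frame'][100:300,270:450,::-1],(400,444));b=cv2.resize(cap('top')['frame'][190:350,330:500,::-1],(400,376))
c=np.zeros((444,800,3),np.uint8);c[:,:400]=a;c[:376,400:]=b;cv2.imwrite('pics/m2.png',c)
E
```

View pics/m2.png

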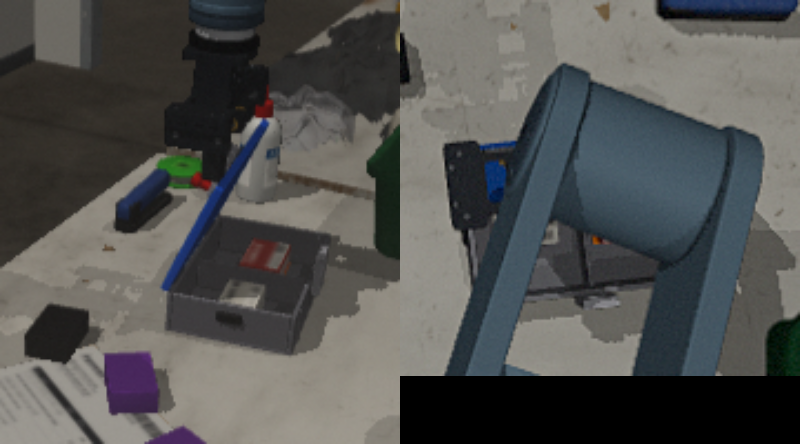

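The picture shows the lid following the fingers, now at about 1.2 rad, with the red carton lying in its compartment at (265,255). I'll follow the arc down.

Call:
drive_tool --gripper '[0,0,0,0,0]' --pt "-0.008 0 0.006" --pt "-0.008 0 0.007" --pt "-0.013 0 0.008" --pt "-0.014 0 0.009" --pt "0 0 0" --turn '[0,0,0,0,0]'

```text
time_s: 17.0
tool_pos: [0.4546, -0.0579, 0.139]
tcp_rot: [-3.132, -0.222, 0.007]
contact_force: [0.8, 0.1, 0.0]
gripper_width: 0.0006
grip_force: 0.0
```

Call:
drive_tool --gripper '[0,0,0,0,0]' --pt "-0.01 0 0.011" --pt "-0.011 0 0.012" --pt "-0.008 0 0.014" --pt "-0.007 0 0.014" --pt "0 0 0" --turn '[0,0,0,0,0]'

```text
time_s: 17.5
tool_pos: [0.4198, -0.0628, 0.0883]
tcp_rot: [-3.132, -0.222, 0.006]
contact_force: [-0.0, 0.1, -0.0]
gripper_width: 0.0003
grip_force: 0.0
```

```bash
python3 - <<'E'
from go import *
to([.463,-.163],np.radians(98.15),.06)
p=cap('scene');save(p,'s4.png');W=cloud(p);q=case(W)
im=cv2.cvtColor(p['frame'],cv2.COLOR_RGB2HSV)
m=(abs(im[...,0].astype(int)-110)<14)&(im[...,1]>100)&(abs(q[...,1])<.125)&(abs(q[...,0])<.14)&(q[...,2]>.045)
k=q[m]
for a in np.arange(-.08,.09,.02):
    s=k[abs(k[:,0]-a)<.005]
    if len(s):print(round(a,2),len(s),np.percentile(s[:,2],[5,50,95]).round(3))
E
```

```text
pos [ 0.4198 -0.0628  0.0883] yawy -81.9 turn -0.0008 dp now-axes [0.0288 0.1054 0.0279] case [-0.035   0.0506  0.0883] q6 1.0
-0.06 121 [0.086 0.091 0.093]
-0.04 63 [0.081 0.087 0.089]
-0.02 72 [0.076 0.082 0.084]
0.0 79 [0.072 0.077 0.079]
0.02 87 [0.069 0.073 0.076]
0.04 112 [0.064 0.069 0.071]
0.06 132 [0.06  0.064 0.066]
```

Call:
drive_tool --gripper '[0,0,0,0,0]' --pt "-0.002 0 0.01" --pt "-0.001 0 0.01" --pt "0 0 0.007" --pt "0 0 0.002" --pt "0 0 0" --turn '[0,0,0,0,0]'

```text
time_s: 18.05
tool_pos: [0.4186, -0.0638, 0.0607]
tcp_rot: [-3.133, -0.223, 0.001]
contact_force: [0.5, -0.4, 0.5]
gripper_width: 0.0002
grip_force: 0.0
```

Call:
drive_tool --gripper '[0,0]' --pt "0 0 0.001" --pt "0 0 0" --turn '[0,0]'

```text
time_s: 18.25
tool_pos: [0.4189, -0.0639, 0.0603]
tcp_rot: [-3.134, -0.223, 0.0]
contact_force: [-2.6, 0.8, 6.4]
gripper_width: 0.0005
grip_force: 3.1
```

Call:
drive_tool --gripper '[0,0]' --pt "0 0 0.001" --pt "0 0 0" --turn '[0,0]'

```text
time_s: 18.45
tool_pos: [0.419, -0.0639, 0.0602]
tcp_rot: [-3.133, -0.223, 0.001]
contact_force: [-7.3, 2.5, 19.3]
gripper_width: 0.0003
grip_force: 9.4
```

Call:
drive_tool --gripper '[0,0,0,0,0]' --pt "0 0 -0.04" --pt "0 0 -0.045" --pt "0.04 -0.01 -0.02" --pt "0.045 0.03 0" --pt "0.035 0.03 0" --turn '[0,0,0,0,0]'

```text
time_s: 18.95
tool_pos: [0.5438, -0.0944, 0.1658]
tcp_rot: [3.132, 0.226, 0.006]
contact_force: [0.6, 0.3, -0.7]
gripper_width: 0.0006
grip_force: 0.0
```

Call:
drive_tool --gripper '[0,0]' --pt "0 0 0" --pt "0 0 0" --turn '[0,0]'

```text
time_s: 19.15
tool_pos: [0.5408, -0.0948, 0.1629]
tcp_rot: [-3.133, -0.222, 0.003]
contact_force: [-0.8, 1.0, -0.8]
gripper_width: 0.0001
grip_force: 0.0
```

```bash
python3 - <<'E'
from go import *
to(O+C.T@[.03,0],np.radians(98.15),.078)
for n in ['scene','top','wrist']:
    p=cap(n);save(p,'k'+n+'.png');W=cloud(p);q=case(W)
    k=q[(q[...,2]>.077)&(q[...,2]<.1)&(abs(q[...,0]+.015)<.045)&(abs(q[...,1])<.03)]
    if len(k):print(n,len(k),np.percentile(k,[3,50,97],axis=0).round(4).tolist())
    for a in (-.06,.06):
        k=q[(abs(q[...,0]-a)<.01)&(abs(abs(q[...,1])-.07)<.03)&(q[...,2]>.03)&(q[...,2]<.09)]
        print(' lid',a,len(k),np.nanmedian(k[:,2]) if len(k) else 0)
E
```

```text
pos [ 0.5408 -0.0948  0.1629] yawy -81.91 turn -0.001 dp now-axes [-0.0501  0.0019  0.085 ] case [0.0802 0.0017 0.1629] q6 1.04
scene 43 [[-0.022, -0.0051, 0.0781], [-0.0153, 0.0046, 0.0904], [-0.0091, 0.0087, 0.0969]]
 lid -0.06 153 0.06112578027126658
 lid 0.06 147 0.06134751950908268
top 29 [[-0.0219, -0.007, 0.0918], [-0.0154, -0.0025, 0.0947], [-0.0071, 0.0036, 0.0986]]
 lid -0.06 314 0.060235066704717455
 lid 0.06 101 0.06035149484997726
wrist 53 [[-0.0598, -0.012, 0.077], [-0.0589, -0.0008, 0.0772], [-0.0187, 0.0123, 0.0936]]
 lid -0.06 0 0
 lid 0.06 5513 0.05993972143770818
```

Call:
drive_tool --gripper '[0,0,0,0,0]' --pt "-0.022 0.001 0" --pt "-0.022 0.001 0.02" --pt "0 0 0.03" --pt "0 0 0.033" --pt "0 0 0" --turn '[0,0,0,0,0]'

```text
time_s: 19.8
tool_pos: [0.4937, -0.101, 0.0778]
tcp_rot: [-3.13, -0.222, 0.01]
contact_force: [-0.7, -0.2, 0.3]
gripper_width: 0.0006
grip_force: 0.0
```

Call:
drive_tool --gripper '[0,0,0]' --pt "-0.008 0 0" --pt "-0.008 0 0" --pt "0 0 0" --turn '[0,0,0]'

```text
time_s: 20.1
tool_pos: [0.4817, -0.1055, 0.0826]
tcp_rot: [3.133, 0.222, 0.003]
contact_force: [-1.0, -0.1, 0.2]
gripper_width: 0.0005
grip_force: 0.0
```

```bash
python3 - <<'E'
from go import *
to(O+C.T@[-.028,0],np.radians(98.15),.078)
E
```

```text
pos [ 0.4817 -0.1055  0.0826] yawy -81.88 turn -0.0006 dp now-axes [-0.0482 -0.0004  0.0045] case [ 0.0202 -0.0005  0.0826] q6 0.97
```

Call:
drive_tool --gripper '[0,0,0,0,0]' --pt "-0.01 0 0.004" --pt "-0.01 0 0" --pt "-0.008 0 0" --pt "-0.008 0 0" --pt "0 0 0" --turn '[0,0,0,0,0]'

```text
time_s: 20.6
tool_pos: [0.4452, -0.1103, 0.077]
tcp_rot: [-3.134, -0.222, 0.001]
contact_force: [1.0, -0.4, -0.7]
gripper_width: 0.0006
grip_force: 0.0
```

Call:
drive_tool --gripper '[0,0,0,0]' --pt "-0.005 0 0" --pt "-0.004 0 0" --pt "0 0 0" --pt "0 0 0" --turn '[0,0,0,0]'

```text
time_s: 21.0
tool_pos: [0.4382, -0.1115, 0.0772]
tcp_rot: [3.134, 0.222, 0.004]
contact_force: [5.7, 1.0, -2.1]
gripper_width: 0.0003
grip_force: 2.9
```

```bash
python3 - <<'E'
from go import *
to(O+C.T@[-.031,0],np.radians(98.15),.078)
E
```

```text
pos [ 0.4382 -0.1115  0.0772] yawy -81.9 turn -0.0008 dp now-axes [-0.0074 -0.0002 -0.0008] case [-0.0236 -0.0003  0.0772] q6 0.91
```

Call:
drive_tool --gripper '[0,0,0,0]' --pt "-0.003 0 0" --pt "-0.002 0 0" --pt "0 0 0" --pt "0 0 0" --turn '[0,0,0,0]'

```text
time_s: 21.4
tool_pos: [0.4374, -0.1118, 0.0778]
tcp_rot: [3.133, 0.22, 0.019]
contact_force: [24.9, 7.4, -14.2]
gripper_width: 0.0008
grip_force: 12.2
```

Call:
drive_tool --gripper '[0,0,0,0]' --pt "-0.002 0 0" --pt "-0.001 0 0" --pt "0 0 0" --pt "0 0 0" --turn '[0,0,0,0]'

```text
time_s: 21.8
tool_pos: [0.4371, -0.1121, 0.0785]
tcp_rot: [3.133, 0.218, 0.028]
contact_force: [35.4, 11.7, -19.1]
gripper_width: 0.0004
grip_force: 17.8
```

Call:
drive_tool --gripper '[0,0,0,0,0]' --pt "0.02 0 0" --pt "0.02 0 -0.03" --pt "0.01 0 -0.045" --pt "0.01 0 -0.045" --pt "0 0 0" --turn '[0,0,0,0,0]'

```text
time_s: 22.3
tool_pos: [0.4929, -0.1056, 0.2033]
tcp_rot: [3.128, 0.224, 0.015]
contact_force: [0.5, -0.0, 0.3]
gripper_width: 0.0003
grip_force: 0.0
```

```bash
python3 - <<'E'
from go import *
to(O+C.T@[.03,0],np.radians(98.15),.078)
for n in ['scene','top','wrist']:
    p=cap(n);save(p,'f'+n+'.png');W=cloud(p);q=case(W)
    k=q[(q[...,2]>.083)&(q[...,2]<.1)&(abs(q[...,0]+.03)<.05)&(abs(q[...,1])<.03)]
    if len(k):print(n,len(k),np.percentile(k,[3,50,97],axis=0).round(4).tolist())
    for a in (-.06,.06):
        k=q[(abs(q[...,0]-a)<.01)&(abs(abs(q[...,1])-.07)<.03)&(q[...,2]>.03)&(q[...,2]<.09)]
        print(' lid',a,len(k),np.nanmedian(k[:,2]) if len(k) else 0)
a=cv2.imread('pics/fscene.png')[130:280,310:440];b=cv2.imread('pics/fwrist.png')
c=np.zeros((462,800,3),np.uint8);c[:,:400]=cv2.resize(a,(400,462));c[:300,400:]=cv2.resize(b,(400,300));cv2.imwrite('pics/m3.png',c)
E
```

```text
pos [ 0.4929 -0.1056  0.2033] yawy -81.82 turn 0.0005 dp now-axes [-0.0024 -0.0029  0.1253] case [ 0.0313 -0.0022  0.2033] q6 0.98
scene 40 [[-0.0503, -0.0042, 0.0849], [-0.0433, 0.0045, 0.0947], [-0.0358, 0.0098, 0.0974]]
 lid -0.06 155 0.061935977154533806
 lid 0.06 142 0.06148738567981027
 lid -0.06 448 0.0608808212730656
 lid 0.06 166 0.06022829465025259
wrist 53 [[-0.0458, 0.0001, 0.0891], [-0.0364, 0.0008, 0.095], [-0.0299, 0.0008, 0.0967]]
 lid -0.06 0 0
 lid 0.06 5121 0.06014495742792947
```

View pics/m3.png

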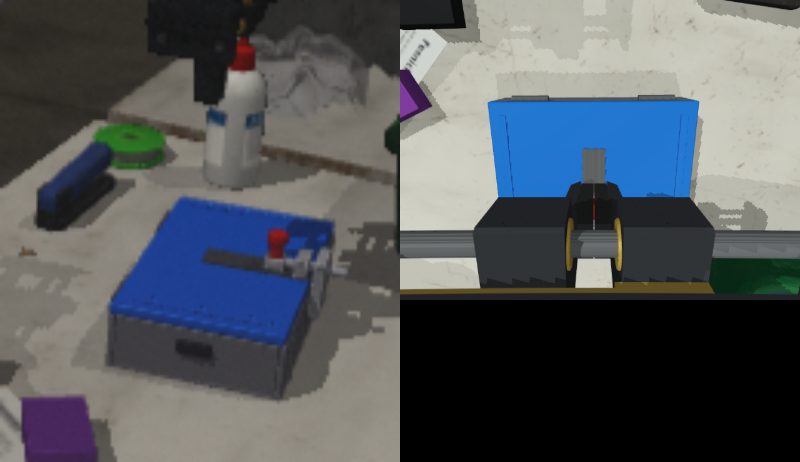

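The left picture shows the lid flat and the red knob at (278,240) against the keeper. I'll clear the arm and measure the bolt travel more precisely.

Call:
drive_tool --gripper '[0,0,0,0,0]' --pt "0 0.04 -0.02" --pt "0 0.045 0" --pt "0 0.045 0" --pt "0 0.045 0" --pt "0 0 0" --turn '[0,0,0,0,0]'

```text
time_s: 22.95
tool_pos: [0.512, -0.2818, 0.2143]
tcp_rot: [-3.133, -0.215, 0.005]
contact_force: [-0.7, 0.1, -0.0]
gripper_width: 0.0004
grip_force: 0.0
```

```bash
python3 - <<'E'
from go import *
def red(im,box):
    h=cv2.cvtColor(im,cv2.COLOR_BGR2HSV);m=((h[...,0]<8)|(h[...,0]>172))&(h[...,1]>130)&(h[...,2]>50)
    z=np.zeros_like(m);z[box[1]:box[3],box[0]:box[2]]=1;v,u=np.nonzero(m&z);return u.mean(),v.mean(),len(u)
def at(p,u,v,z):
    K=np.array([[p['fx'],0,p['cx']],[0,p['fy'],p['cy']],[0,0,1.]])
    r=cv2.undistortPoints(np.array([[[u,v]]],float),K,np.array([p['k1'],0,0,0.]))[0,0]
    d=p['T'][:3,:3]@[r[0],-r[1],-1];e=p['T'][:3,3];return case(e+d*(z-e[2])/d[2])
for n,box in (('scene',(330,170,440,235)),('top',(380,210,440,330))):
    p=cap(n)
    for im in (cv2.imread('pics/k%s.png'%n),p['frame'][...,::-1].copy()):
        u,v,c=red(im,box);print(n,round(u,1),round(v,1),c,at(p,u,v,.088 if n=='scene' else .096).round(4))
E
```

```text
scene 389.2 206.7 43 [-0.015   0.0044  0.088 ]
scene 399.6 208.6 44 [-0.0432  0.0043  0.088 ]
top 413.4 288.8 28 [-0.0151 -0.0021  0.096 ]
top 413.8 301.0 49 [-0.0418  0.0002  0.096 ]
```

```bash
python3 -c "
from cell import order
print(order.hand_in())"
```

```text
the job is handed in; nothing more can be done
None
```

I handed the job in at about 23 s; no verdict came back. By my measurements the red carton lies square on the pad about 4 mm off centre, the lid is shut, and the bolt was pushed to its stop after about 27–28 mm of measured travel.

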